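# Hang and lock the tool shelf on the slotted upright

## Task

Pick up the green bracket shelf and hang it on the slotted upright: feel both of its hooked tabs into the two slots, then push it down gently until it is fully home and the red latch springs out over its top, and let go of it. Do not knock the rack or force the bracket hard against it, and leave the bowl, the hammer and the wood offcut where they lie.

Things in the scene. Friction and masses are not known exactly. Their poses are not given: they have to be found in the camera images.
- bracket: Loose green shelf bracket, 0.25-0.45 kg, standing as it will hang. Origin: back face of its upright bar, mid-width, at the underside. Local z up, x from the back face along the shelf, in mm: shelf plate x 0-110, y +-30, z 0-6, front lip up to z 14; upright bar x 0-10, 20 wide, z 0-100. Hung on the rack, its x lies along the rack's x.
- bracket_web (a point): Grip point at bracket (45, 0, 70) mm, near above the centre of mass: the bracket's light wooden web, 12 mm thick in y, x 10-80, z 6-85. Grip it from above, closing along the bracket's y. Site axes as the bracket's.
- bracket_tabs (a point): Bracket point (-14, 0, 50) mm: midway between the ends of its two steel tabs, which stick out of the back one above the other, 7 mm wide, centred on y 0. Each: a stem x -14 to 0, 10 mm high, undersides at z 25 and 75, ending in a hook lip x -14 to -7 hanging 9 mm below the stem's underside. Site axes as the bracket's.
- rack: Fixed rack: wooden base, two posts (outer y +-87 mm, 190 high) and cross rails with a slotted aluminium strip clamped on their front. Origin on the bench below the strip's front face, midway between the posts; local x out of the front face (away from the robot, yawed up to 0.3 rad), z up. Strip: face at x 0, 5 thick, 44 wide, 15-190 high, open behind the slots.
- rack_slots (a point): Rack point (0, 0, 133) mm: between the heights of the strip's two slots, each 11 mm wide, at heights 95-121 and 145-171. NOT measured: the strip was clamped by hand; its centre line (slots, seat, latch) lies anywhere up to 10 mm to either side (rack y -10 to 10): find it by feel or by eye. Tabs enter with the bracket's origin at height 79-86 (best 82.5).
- rack_home (a point): Rack point (0, 0, 72.5) mm: the locked bracket's origin, but for the strip's sideways shift and 2 mm play in x. Below height 77 a brass spring seat under the bar's foot pushes up with 7 N, growing to 13 N at the hard stop at height 70. Below 72.5 the latch springs out over the bar; let go, the bracket rises to it and stays at 72.5. Pushed too little it springs back to 77.
- latch (a joint): Red spring latch nose on the strip's centre line, 14 mm wide, heights 172.5-180.5 mm. 0 = sprung out, 7 mm proud of the strip's face; grows to 0.007 m as the bracket's bar pushes it in flush (3 to 4.4 N); back near 0 once it has sprung out over the top of the seated bar.
- bowl: Dark wooden bowl, 90 mm across the rim, 45 mm high, loose; origin under its centre. Leave alone.
- hammer: Hammer, 240 mm long, lying along its local x, loose. Leave alone.
- offcut: Light wood offcut, 100 x 60 x 35 mm, loose; origin under its centre. Leave alone.
Things that resemble listed ones, but are neither listed nor needed, are in the scene too. What is shaped like the bracket but turquoise is not meant.

How it is judged:
By the outcome, as a careful person would: the job done as asked, in the order asked, and still so for the second after the job is handed in, with the robot touching nothing.
It also fails if it takes over 58 s, if anything falls off the work surface, if the arm or the gripper's body presses on something with over 40 N, if the wrist force passes 120 N, or if a joint passes its speed limit or range.

## Robot

A 6-joint arm with a two-finger parallel gripper is mounted at the origin on the work surface. World frame = base frame: x ahead of the robot, y to its left, z up, the work surface at z = 0. Lengths are in m, angles in rad, forces in N, time in s.
With the tool pointing down it reaches from about 0.3 to 0.775 m from the base axis. Payload 14.6 kg.
Tool frame: the origin (TCP) lies at the very end of the fingers, on their centre line; the grasp point (between the pads) lies 19 mm behind it; z points along the fingers, y is the line along which they close (so a half turn about z gives the same grasp; the last joint's range is limited). The gripper opens to 94 mm and grips with 3 to 60 N. Pads are 16 mm wide; open, the fingers measure 119 mm over their backs; the gripper's body (75 mm by 177 mm) begins 78 mm behind the grasp point.
Start: joints at [1.162, 0.3, 1.521, -0, 1.321, -0.067], TCP at [0.184, 0.518, 0.205] pointing down, gripper open.
Joint ranges: [-3.03, 3.03], [-0.79, 2.21], [0.23, 2.52], [-1.04, 4.18], [0, 3.07], [-2.55, 2.55]. Speed limits (rad/s): [2.22, 2.22, 2.57, 3.14, 3.14, 3.14].

## Interface

Orientations are given as [roll, pitch, yaw] about the fixed x, y, z axes, in that order (R = Rz(yaw) Ry(pitch) Rx(roll)).
In Python, from station import ctrl, cams gives the robot as it stands. The module is installed in compiled form; this text tells all that it offers.
- The arm moves only by the tool arm_command, never from a script. Its argument "plan" is a list that holds one entry, the list of rows, each a list of 7 numbers: the shift along the tool's x, y, z in mm, then the turn, a rotation vector about the tool's x, y, z in rad, then the closure, from -1 (fully open) to 1 (shut). A call has 1 to 12 rows; each row is the pose to reach, as a shift and turn from the pose commanded when the call began, along the tool's axes at that moment; what a row does not reach only later rows make up. A row lasts 1/10 s, in which the tool goes at most 50 mm and 8.59 degrees, less where a joint would pass 70% of its speed; a pose out of reach is approached as far as the arm can. A call with a gripper value outside its range is refused whole. The fingers move at their own pace and stop on an object; "squeeze" is the grip in N (left out, the last holds). Time passes only in rows, so rows that repeat a pose let the fingers close. It gives the time, the measured TCP pose, the force, the opening and the grip force at its end, in the units of the state.
- ctrl.get_obs(): the state, without advancing time (a new reading comes with each control period).
- cams.camera(name): name is "side" or "top"; returns (picture, depth): 480x640x3 uint8, blue, green, red; 480x640 float32, m along the optical axis (not along the pixel's ray), 0 where there is no reading.
- cams.camera_info(name): a dict with "fx", "fy", "cx", "cy" (pixels), "world_to_cam" (4x4, takes a point from world to camera coordinates). Camera axes: x right, y down, z forward; pixel columns grow to the right and rows downward; lengths in m; the calibration is good to about 2 mm. A picture is of the moment at which its call begins. camera_info takes no time and is no camera call.
- ctrl.hand_in(): hands the job in; it is judged then, once.
The state is a dict: "time_s": time; "qpos": joint angles; "joint_vel": joint speeds; "tau": joint torques, N m; "ee_pos": TCP position; "eef_rot": TCP orientation; "force": force on the tool from outside, world axes, zero at the start; "moment": the same for the moment, N m; "grip_width": finger opening in m; "grip_force": force on a finger pad.
Only numpy, scipy, OpenCV 4.12 (cv2) and the standard library are available. Lean on these libraries where they do the work, as an engineer would, in place of code of your own. Each camera call takes 0.05 s, during which the arm holds its last target. There are 200 camera calls.

## Working session

There is one attempt and no reset: what is moved stays moved. The work goes in short steps, Python scripts to look and compute and a tool call to move; the robot and the scene stay as the last step left them, time stands still between calls to the robot, and variables do not carry over. Pictures are saved under pics/ and viewed, at most 10 in all, crops included, and the job is handed in when it is done.

Besides the shell and the picture viewer there is one more tool, called after ">>>" as a command line: name --argument value ..., lists and objects as JSON in quotes. arm_command: Moves the arm, as the interface text tells. Its arguments: {"type":"object","properties":{"plan":{"type":"array"},"squeeze":{"type":"number"}},"required":["plan"]}

```bash
mkdir -p pics; cat > h.py <<'E'
import numpy as np, cv2
from station import ctrl, cams
from scipy.spatial.transform import Rotation as Ro
def snap(n):
    p,d=cams.camera(n); i=cams.camera_info(n); return p,d,i
def cloud(d,i):
    v,u=np.mgrid[:480,:640]; X=np.stack([(u-i['cx'])/i['fx']*d,(v-i['cy'])/i['fy']*d,d,np.ones_like(d)],-1)
    return (X@np.linalg.inv(i['world_to_cam']).T)[...,:3]
E
python3 - <<'E'
from h import *
for n in ['top','side']:
    p,d,i=snap(n); cv2.imwrite(f'pics/{n}0.png',p); np.savez(f'{n}0.npz',p=p,d=d,c=cloud(d,i)); print(n,np.round(np.linalg.inv(i['world_to_cam']),2),i['fx'])
o=ctrl.get_obs(); print(o)
E
```

```text
top [[-0.01 -0.99  0.11  0.42]
 [-1.    0.01  0.   -0.01]
 [-0.   -0.11 -0.99  1.18]
 [ 0.    0.    0.    1.  ]] 532.3109261803867
side [[ 0.78 -0.42  0.46 -0.  ]
 [-0.62 -0.51  0.6  -0.71]
 [-0.02 -0.75 -0.66  0.88]
 [ 0.    0.    0.    1.  ]] 556.11396651597
{'time_s': 0.1, 'qpos': array([ 1.16239784e+00,  3.00413546e-01,  1.52151109e+00, -5.47616781e-06,
        1.32071117e+00, -6.65648786e-02]), 'joint_vel': array([-4.80090514e-04, -2.49624485e-04, -9.99245779e-04,  3.02406593e-03,
       -2.47072374e-04,  3.23088987e-05]), 'tau': array([ 4.39002915e-04, -5.32646549e+01, -3.53281581e+01,  7.08582276e-02,
        2.36070558e-02, -1.01256637e-04]), 'ee_pos': array([0.18426037, 0.51796589, 0.20494751]), 'eef_rot': array([-3.14055146e+00, -6.40932636e-05,  2.79976037e+00]), 'force': array([ 0.95255008, -0.24844455, -0.65594018]), 'moment': array([-0.06270628,  0.01178486,  0.06562729]), 'grip_force': 0.0, 'grip_width': 0.09368063116738433}
```

View pics/top0.png

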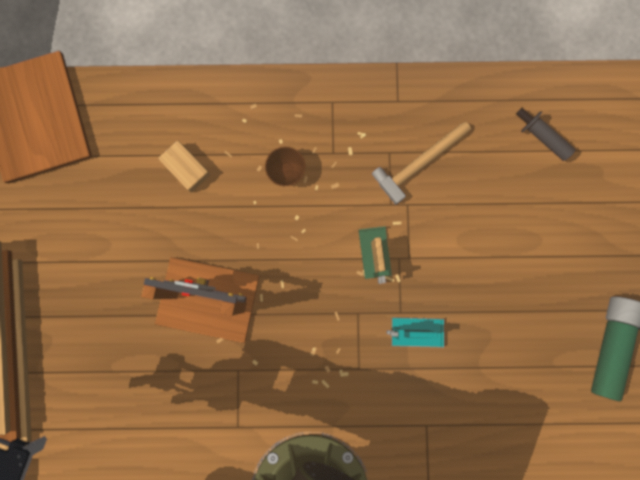

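View pics/side0.png

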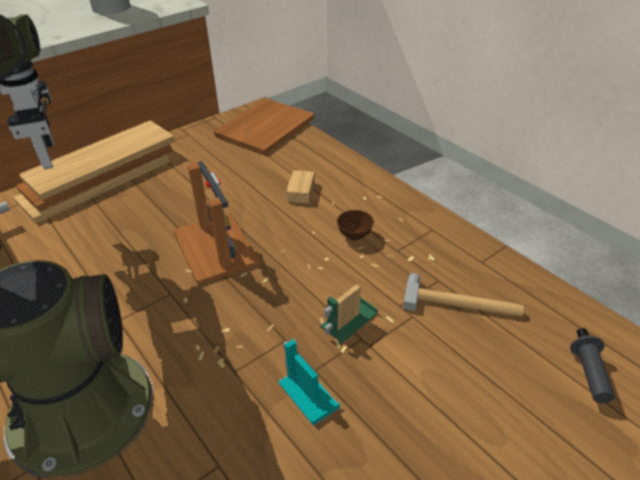

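The top view shows the green bracket at about (375,255), its tabs toward the robot at (383,280). The rack is at about (190,290) with the red latch near (187,288), and the turquoise decoy is at (418,333).

```bash
python3 - <<'E'
from h import *
for n in ['top','side']:
    z=np.load(n+'0.npz'); p,c=z['p'],z['c']; hsv=cv2.cvtColor(p,cv2.COLOR_BGR2HSV).astype(int)
    H,S,V=hsv[...,0],hsv[...,1],hsv[...,2]
    # bracket
    roi=(abs(c[...,0]-0.50)<.12)&(abs(c[...,1]+.12)<.12)
    g=(H>60)&(H<86)&(S>90)&roi
    pl=g&(c[...,2]<.02)&(c[...,2]>-.004); bar=g&(c[...,2]>.088)
    print(n,'green',g.sum(),pl.sum(),bar.sum())
    P=c[pl]; r=cv2.minAreaRect((P[:,:2]*1000).astype(np.float32)); print('plate',r,P[:,2].mean())
    print('bartop',c[bar].mean(0) if bar.any() else None, c[g][:,2].max())
    hi=roi&(c[...,2]>.075)&(c[...,2]<.095)&~g; Q=c[hi]
    print('web',hi.sum(),cv2.minAreaRect((Q[:,:2]*1000).astype(np.float32)) if len(Q) else '')
    # rack
    roi=(c[...,0]>.3)&(c[...,0]<.55)&(c[...,1]>.08)&(c[...,1]<.4)
    top=roi&(c[...,2]>.183)&(c[...,2]<.198); Q=c[top]
    print('racktop',top.sum(),cv2.minAreaRect((Q[:,:2]*1000).astype(np.float32)),Q.mean(0))
    red=roi&((H<6)|(H>174))&(S>170)&(V>90)&(c[...,2]>.15); print('red',red.sum(),c[red].mean(0), np.argwhere(red).mean(0))
p=np.load('top0.npz')['p']; s=np.load('side0.npz')['p']
a=cv2.resize(p[245:350,130:270],(560,420),interpolation=2); 
b=cv2.resize(s[150:290,160:280],(480,560),interpolation=2)
im=np.zeros((560,800,3),np.uint8); im[:330,:440]=cv2.resize(p[245:350,130:270],(440,330),interpolation=2); im[:420,440:]=cv2.resize(s[150:290,160:280],(360,420),interpolation=2)
cv2.imwrite('pics/rk.png',im)
E
```

```text
top green 4 0 4
plate ((0.0, 0.0), (0.0, 0.0), 0.0) nan
bartop [ 0.41776924 -0.01408981  1.18124296] 1.181242957309603
web 243 ((489.326904296875, -149.2210693359375), (93.7701416015625, 16.38208770751953), 5.552664279937744)
racktop 1071 ((424.2891845703125, 218.1895751953125), (173.9145050048828, 48.54018783569336), 77.69710540771484) [0.42504419 0.21829318 0.19050139]
red 31 [0.43622594 0.22487063 0.1816588 ] [286.61290323 186.74193548]
side green 728 555 52
plate ((473.718017578125, -155.48948669433594), (187.1898651123047, 56.660274505615234), 0.008672237396240234) 0.00572892707563436
bartop [ 0.46042614 -0.15691816  0.09631952] 0.10234369813066058
web 275 ((490.3867492675781, -153.68597412109375), (96.03234100341797, 21.22968292236328), 3.3241801261901855)
racktop 540 ((422.0652160644531, 219.86758422851562), (181.6998291015625, 42.717018127441406), 77.91226959228516) [0.42283657 0.21043109 0.18843355]
red 11 [0.42411628 0.2259984  0.17898604] [183.90909091 207.36363636]<stdin>:10: RuntimeWarning: Mean of empty slice.
  ret = ret.dtype.type(ret / rcount)
```

View pics/rk.png

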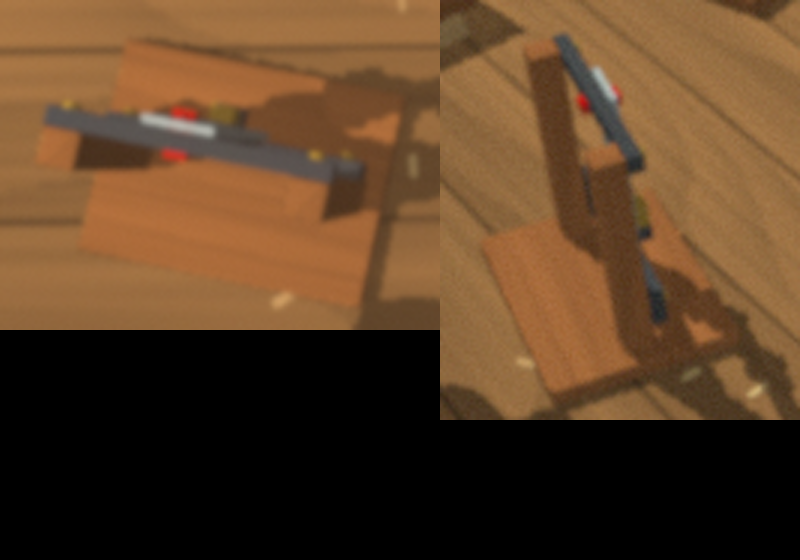

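The crops show the light aluminium strip top at top-view pixel ≈(186.6,285), 24 px wide, which matches 44 mm. It is clamped on the dark rail between the two posts, with the red latch behind and in front. Now I'll refine both poses by ray-plane intersection.

```bash
cat >> h.py <<'E'
def onplane(uv,i,z):
    uv=np.asarray(uv,float); T=np.linalg.inv(i['world_to_cam'])
    r=np.c_[(uv[:,0]-i['cx'])/i['fx'],(uv[:,1]-i['cy'])/i['fy'],np.ones(len(uv))]@T[:3,:3].T; o=T[:3,3]
    return (o+r*((z-o[2])/r[:,2])[:,None])[:,:2]*1000
def rect(m,i,z):
    uv=np.argwhere(m)[:,::-1]; q=onplane(uv,i,z).astype(np.float32); r=cv2.minAreaRect(q); return len(q),np.round(q.mean(0),1),np.round(r[0],1),np.round(r[1],1),round(r[2],1)
E
python3 - <<'E'
from h import *
i=cams.camera_info('top'); z=np.load('top0.npz'); p,c=z['p'],z['c']; hsv=cv2.cvtColor(p,cv2.COLOR_BGR2HSV).astype(int); H,S,V=hsv[...,0],hsv[...,1],hsv[...,2]
v,u=np.mgrid[:480,:640]
print('plate px',hsv[240,366],hsv[265,366],'web',hsv[255,379],'strip',hsv[285,187],'rail',hsv[290,210])
b=(u>345)&(u<410)&(v>215)&(v<295)
g=b&(H>50)&(H<95)&(S>60); print('plate',rect(g,i,.006))
web=b&(c[...,2]>.06); print('web',rect(web,i,.085)); 
w2=b&(V>150)&(H<25)&(c[...,2]>.05); print('web lit',rect(w2,i,.085))
r=(u>140)&(u<255)&(v>270)&(v<320)
st=r&(S<70)&(V>120); print('strip',rect(st,i,.19))
rail=r&(H>90)&(H<130)&(V<120)&(c[...,2]>.15); print('rail',rect(rail,i,.19))
hi=r&(c[...,2]>.17); print('hi',rect(hi,i,.19))
# rail front edge points from depth: for each column topmost pixel with z>.17
col=[ (x,np.argmax(hi[:,x])) for x in range(146,244) if hi[:,x].any()]
q=onplane(col,i,.19); k=np.polyfit(q[:,1],q[:,0],1); print('front edge fit x=a*y+b',k, 'yaw',-np.arctan(k[0]))
for x in range(172,202,2): print(x, V[280:294,x].tolist(), S[280:294,x].tolist())
E
```

```text
plate px [ 59  67 110] [ 60  71 111] web [ 16 130 206] strip [ 18  19 179] rail [12 51 75]
plate (592, array([ 516.6, -138.9], dtype=float32), array([ 510.4, -148.2]), array([104.7,  54.9]), 5.9)
web (363, array([ 490.3, -149.7], dtype=float32), array([ 498.1, -149.1]), array([117.3, 159.1]), 86.6)
web lit (262, array([ 497.2, -147.2], dtype=float32), array([ 505.6, -128.4]), array([ 91.5, 173.3]), 72.8)
strip (98, array([440.2, 224. ], dtype=float32), array([440.5, 224.9]), array([44.3,  8.3]), 78.1)
rail (0, array([nan, nan], dtype=float32), array([0., 0.]), array([0., 0.]), 0.0)
hi (1201, array([425.4, 218.2], dtype=float32), array([426.3, 203.4]), array([207.3,  79.8]), 86.8)
front edge fit x=a*y+b [2.11626987e-01 3.93423521e+02] yaw -0.20854995068365584
172 [127, 107, 95, 89, 90, 90, 90, 91, 91, 89, 84, 79, 75, 76] [153, 114, 59, 32, 23, 25, 25, 25, 25, 34, 64, 107, 146, 144]
174 [149, 142, 134, 118, 102, 93, 91, 90, 91, 89, 86, 81, 77, 76] [132, 81, 42, 24, 20, 22, 25, 23, 25, 32, 53, 94, 129, 151]
176 [167, 172, 176, 164, 133, 103, 92, 90, 92, 90, 89, 83, 79, 77] [110, 53, 22,
[... 1154 characters left out ...]
1, 90, 92] [163, 161, 128, 66, 22, 12, 11, 13, 19, 26, 28, 28, 28, 39]
196 [123, 118, 113, 108, 121, 153, 174, 164, 133, 101, 92, 90, 90, 93] [164, 164, 142, 87, 32, 13, 12, 12, 15, 23, 28, 25, 28, 36]
198 [126, 123, 118, 108, 103, 110, 120, 116, 101, 91, 90, 91, 91, 91] [166, 168, 156, 116, 57, 25, 19, 18, 23, 28, 31, 28, 31, 31]
200 [123, 123, 121, 112, 98, 88, 84, 82, 79, 81, 85, 91, 91, 92] [168, 164, 162, 139, 96, 55, 42, 37, 36, 38, 33, 31, 28, 30]h.py:14: RuntimeWarning: Mean of empty slice.
  uv=np.argwhere(m)[:,::-1]; q=onplane(uv,i,z).astype(np.float32); r=cv2.minAreaRect(q); return len(q),np.round(q.mean(0),1),np.round(r[0],1),np.round(r[1],1),round(r[2],1)
  ret = um.true_divide(
```

Measured:
- **Rack:** yaw ≈ -0.208, strip face centre ≈ (442.7, 224.0) mm.
- **Bracket:** yaw ≈ 0.10, web grip point ≈ (501, -148.5) mm.

Next I'll rise and travel to above the bracket.

```bash
cat >> h.py <<'E'
def go(x,y,z,yaw):
    o=ctrl.get_obs(); R=Ro.from_euler('xyz',o['eef_rot']); T=Ro.from_euler('xyz',[np.pi,0,yaw])
    print('t',round(o['time_s'],2),'tcp',np.round(o['ee_pos']*1000,1),np.round(o['eef_rot'],3),'F',np.round(o['force'],1),'M',np.round(o['moment'],2),'w',round(o['grip_width']*1000,1),'gf',round(o['grip_force'],1))
    print('shift',np.round(R.inv().apply(np.array([x,y,z])-o['ee_pos']*1000),1),'turn',np.round((R.inv()*T).as_rotvec(),3))
E
python3 -c "
from h import *
go(501,-148.5,200,3.24)"
```

```text
t 0.1 tcp [184.3 518.  204.9] [-3.141 -0.     2.8  ] F [ 1.  -0.2 -0.7] M [-0.06  0.01  0.07] w 93.7 gf 0.0
shift [-521.8 -521.7    5.5] turn [-0.001 -0.    -0.44 ]
```

>>> arm_command --plan '[[[0,0,-45,0,0,0,-1],[0,0,-90,0,0,0,-1],[0,0,-125,0,0,0,-1],[-30,-30,-125,0,0,-0.1,-1],[-60,-60,-125,0,0,-0.2,-1],[-90,-90,-125,0,0,-0.3,-1],[-120,-120,-125,0,0,-0.4,-1],[-150,-150,-125,0,0,-0.44,-1],[-180,-180,-125,0,0,-0.44,-1],[-210,-210,-125,0,0,-0.44,-1],[-240,-240,-125,0,0,-0.44,-1],[-270,-270,-125,0,0,-0.44,-1]]]'

```text
time_s: 1.3
ee_pos: [0.3485, 0.1716, 0.3304]
eef_rot: [-3.142, 0.0, -3.043]
force: [2.0, 0.8, 0.3]
grip_width: 0.0939
grip_force: 0.0
```

```bash
python3 -c "
from h import *
go(501,-148.5,200,3.24)"
```

```text
t 1.3 tcp [348.5 171.6 330.4] [-3.142  0.    -3.043] F [2.  0.8 0.3] M [ 0.14 -0.03  0.04] w 93.9 gf 0.0
shift [-120.3 -333.6  130.4] turn [-0.  0.  0.]
```

>>> arm_command --plan '[[[-14,-40,0,0,0,0,-1],[-28,-80,0,0,0,0,-1],[-43,-120,0,0,0,0,-1],[-57,-160,0,0,0,0,-1],[-72,-200,10,0,0,0,-1],[-86,-240,30,0,0,0,-1],[-101,-280,55,0,0,0,-1],[-115,-318,80,0,0,0,-1],[-120,-333,105,0,0,0,-1],[-120,-333,130,0,0,0,-1],[-120,-333,150,0,0,0,-0.4],[-120,-333,150,0,0,0,-0.4]]]'

```text
time_s: 2.5
ee_pos: [0.4991, -0.146, 0.1778]
eef_rot: [3.139, -0.005, -3.044]
force: [-0.0, -0.2, 0.1]
grip_width: 0.0815
grip_force: 0.0
```

```bash
python3 - <<'E'
from h import *
p,d,i=snap('side'); c=cloud(d,i)
u,v=(i['world_to_cam']@[.5,-.15,.1,1])[:2]/(i['world_to_cam']@[.5,-.15,.1,1])[2]*i['fx']+[i['cx'],i['cy']]; u,v=int(u),int(v)
cv2.imwrite('pics/g1.png',cv2.resize(p[max(0,v-100):v+80,u-100:u+100],None,fx=3,fy=3,interpolation=2))
go(501,-148.5,51,3.24)
E
```

```text
t 2.55 tcp [ 499.9 -146.2  179.8] [ 3.141e+00 -2.000e-03 -3.043e+00] F [ 0.1 -0.6  0.1] M [0.04 0.01 0.01] w 77.7 gf 0.0
shift [ -1.2  -2.5 128.8] turn [ 0.001 -0.002 -0.   ]
```

View pics/g1.png

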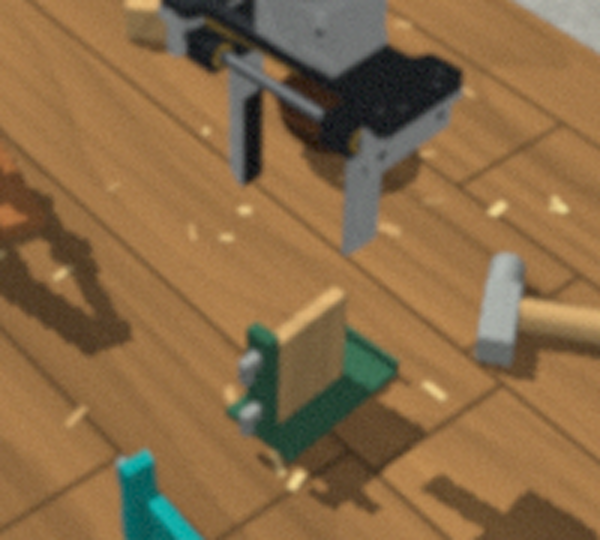

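The fingers straddle the web with clearance from the hammer. Now descend and grasp.

>>> arm_command --plan '[[[-1,-2,30,0,0,0,-0.4],[-1,-2,60,0,0,0,-0.4],[-1,-2,90,0,0,0,-0.4],[-1,-2,115,0,0,0,-0.4],[-1,-2,129,0,0,0,-0.4],[-1,-2,129,0,0,0,-0.4],[-1,-2,129,0,0,0,0.2],[-1,-2,129,0,0,0,0.5],[-1,-2,129,0,0,0,0.8],[-1,-2,129,0,0,0,1],[-1,-2,129,0,0,0,1],[-1,-2,129,0,0,0,1]]]' --squeeze 15

```text
time_s: 3.75
ee_pos: [0.5015, -0.1482, 0.0516]
eef_rot: [-3.141, 0.0, -3.043]
force: [0.4, -0.8, 0.6]
grip_width: 0.0211
grip_force: 0.0
```

>>> arm_command --plan '[[[0,0,0,0,0,0,1],[0,0,0,0,0,0,1],[0,0,0,0,0,0,1],[0,0,0,0,0,0,1]]]' --squeeze 35

```text
time_s: 4.15
ee_pos: [0.5013, -0.1482, 0.0512]
eef_rot: [3.141, -0.0, -3.043]
force: [-0.7, 0.3, -3.2]
grip_width: 0.0119
grip_force: 35.0
```

```bash
python3 -c "
from h import *
go(501,-148.5,51,3.24)"
```

```text
t 4.15 tcp [ 501.3 -148.2   51.2] [ 3.141 -0.    -3.043] F [-0.7  0.3 -3.2] M [0.02 0.02 0.04] w 11.9 gf 35.0
shift [ 0.4 -0.3  0.2] turn [ 0. -0. -0.]
```

>>> arm_command --plan '[[[0,0,-8,0,0,0,1],[0,0,-20,0,0,0,1],[0,0,-40,0,0,0,1],[0,0,-60,0,0,0,1],[0,0,-82,0,0,0,1],[0,0,-82,0,0,0,1]]]'

```text
time_s: 4.75
ee_pos: [0.5028, -0.1487, 0.137]
eef_rot: [-3.139, 0.005, -3.043]
force: [-0.1, 0.1, -2.5]
grip_width: 0.0118
grip_force: 35.0
```

```bash
python3 -c "
from h import *
go(545,202,133.7,2.933)"
```

```text
t 4.75 tcp [ 502.8 -148.7  137. ] [-3.139  0.005 -3.043] F [-0.1  0.1 -2.5] M [ 0.03  0.01 -0.01] w 11.8 gf 35.0
shift [-76.4 344.9   2.8] turn [-0.002  0.005  0.307]
```

>>> arm_command --plan '[[[-7,25,0,0,0,0,1],[-14,55,0,0,0,0.05,1],[-21,90,0,0,0,0.1,1],[-28,125,0,0,0,0.15,1],[-35,160,0,0,0,0.2,1],[-45,200,0,0,0,0.25,1],[-55,240,0,0,0,0.3,1],[-63,280,0,0,0,0.307,1],[-70,315,0,0,0,0.307,1],[-76,345,0,0,0,0.307,1],[-76,345,0,0,0,0.307,1],[-76,345,0,0,0,0.307,1]]]'

```text
time_s: 5.95
ee_pos: [0.5429, 0.2028, 0.1326]
eef_rot: [-3.141, -0.001, 2.934]
force: [0.6, 0.2, -2.2]
grip_width: 0.0119
grip_force: 35.0
```

```bash
python3 - <<'E'
from h import *
go(545,202,133.7,2.933)
P=[]
for n in ['side','top']:
    p,d,i=snap(n); np.savez(n+'1.npz',p=p,d=d,c=cloud(d,i))
    w=i['world_to_cam']@[.49,.215,.14,1]; u,v=(w[:2]/w[2]*i['fx']+[i['cx'],i['cy']]).astype(int); print(n,u,v)
    u=max(u,67); v=max(v,75)
    P.append(cv2.resize(p[v-75:v+75,u-67:u+66],None,fx=3,fy=3.9,interpolation=2))
cv2.imwrite('pics/r1.png',np.hstack(P))
E
```

```text
t 5.95 tcp [542.9 202.8 132.6] [-3.141e+00 -1.000e-03  2.934e+00] F [ 0.6  0.2 -2.2] M [-0.02 -0.06  0.  ] w 11.9 gf 35.0
shift [-2.2 -0.3 -1.1] turn [-0.001 -0.001  0.001]
side 237 189
top 197 259
```

View pics/r1.png

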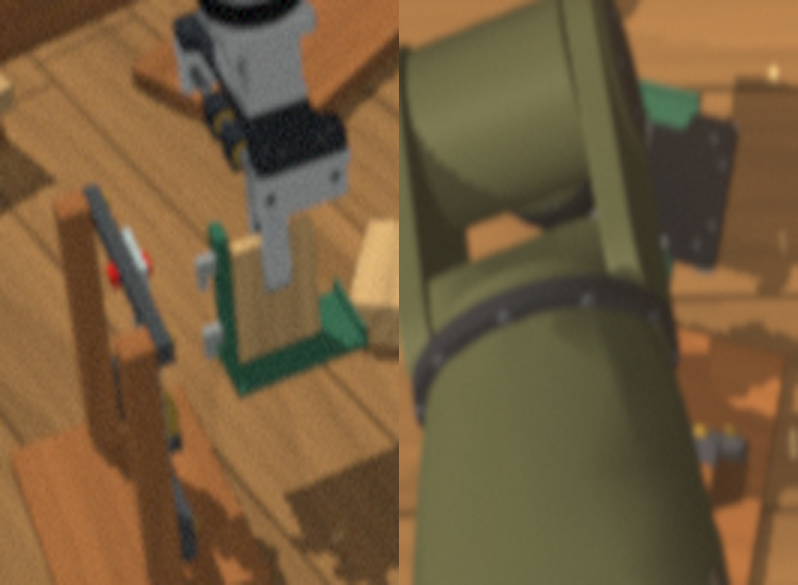

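The bracket hangs upright in the grip with its tabs facing the strip; the bar is at left-crop (218,230–380) and the latch at (125,265). By my numbers it is laterally centred with the back face about 57 mm from the strip. I'll approach to about 19 mm.

>>> arm_command --plan '[[[5,0,-1,0,0,0,1],[12,0,-1,0,0,0,1],[20,0,-1,0,0,0,1],[28,0,-1,0,0,0,1],[34,0,-1,0,0,0,1],[38,0,-1,0,0,0,1],[38,0,-1,0,0,0,1],[38,0,-1,0,0,0,1],[38,0,-1,0,0,0,1]]]'

```text
time_s: 6.95
ee_pos: [0.5063, 0.2104, 0.1344]
eef_rot: [-3.142, 0.0, 2.933]
force: [0.1, 0.7, -2.8]
grip_width: 0.0116
grip_force: 35.0
```

```bash
cat >> h.py <<'E'
def rk():
    o=ctrl.get_obs(); a=-.208; X=np.array([np.cos(a),np.sin(a)]); Y=np.array([-X[1],X[0]]); q=o['ee_pos'][:2]*1000-[442.7,224.0]
    print('t',round(o['time_s'],2),'d %.1f lat %.1f h %.1f'%(q@X-45,q@Y,o['ee_pos'][2]*1000-51.2),'Fx %.1f Fy %.1f Fz %.1f'%(o['force'][:2]@X,o['force'][:2]@Y,o['force'][2]),'M',np.round(o['moment'],2),'rot',np.round(o['eef_rot'],3),'gf',o['grip_force'])
E
python3 - <<'E'
from h import *
rk()
p,d,i=snap('side'); c=cloud(d,i); np.savez('side2.npz',p=p,d=d,c=c)
hsv=cv2.cvtColor(p,cv2.COLOR_BGR2HSV).astype(int)
a=-.208; X=np.array([np.cos(a),np.sin(a)]); Y=np.array([-X[1],X[0]])
q=(c[...,:2]*1000-[442.7,224.0]); qx,qy=q@X,q@Y; z=c[...,2]*1000
g=(hsv[...,0]>45)&(hsv[...,0]<95)&(hsv[...,1]>60)&(abs(qy)<60)&(qx>-10)&(qx<150)&(z>60)&(z<200)
bar=g&(z>105)
print('bar',bar.sum(),'qx pct',np.percentile(qx[bar],[2,10,50,90]),'z',np.percentile(z[bar],[1,99]),'qy',np.percentile(qy[bar],[2,50,98]))
w=i['world_to_cam']@[.46,.22,.14,1]; u,v=(w[:2]/w[2]*i['fx']+[i['cx'],i['cy']]).astype(int)
cv2.imwrite('pics/r2.png',cv2.resize(p[v-60:v+60,u-70:u+70],None,fx=5,fy=5,interpolation=2))
E
```

```text
t 6.95 d 20.0 lat -0.2 h 83.2 Fx -0.0 Fy 0.7 Fz -2.8 M [ 0.03  0.05 -0.02] rot [-3.142  0.     2.933] gf 34.993672370910645
bar 137 qx pct [20.76908718 21.22609765 24.42071646 28.2372373 ] z [106.17081978 183.17510647] qy [-13.82349088  -9.50574335   6.28267764]
```

View pics/r2.png

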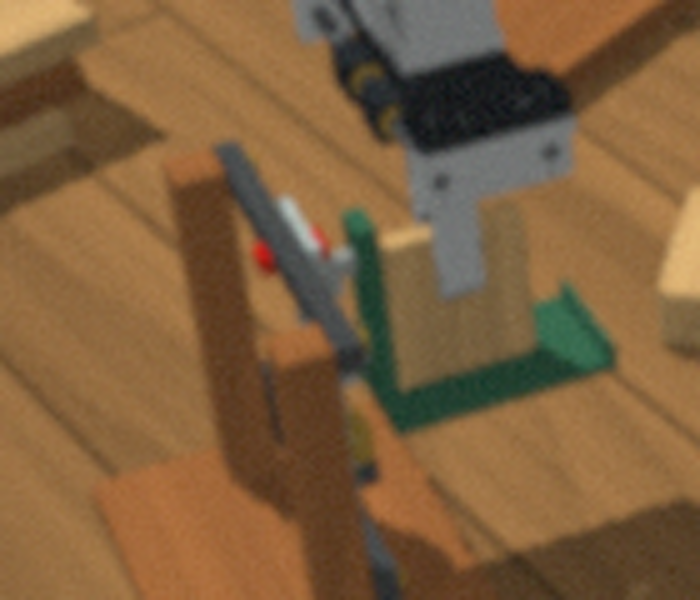

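The bracket is about 20 mm off the strip, upright and level with the slots (tab at (340,262), latch at (315,245)). Now feeling in slowly.

>>> arm_command --plan '[[[1.5,0,0.7,0,0,0,1],[3,0,0.7,0,0,0,1],[4.5,0,0.7,0,0,0,1],[6,0,0.7,0,0,0,1],[7,0,0.7,0,0,0,1],[8,0,0.7,0,0,0,1],[9,0,0.7,0,0,0,1],[9,0,0.7,0,0,0,1]]]'

```text
time_s: 7.8
ee_pos: [0.4972, 0.2123, 0.1338]
eef_rot: [3.142, 0.0, 2.933]
force: [-0.6, -0.4, -3.3]
grip_width: 0.012
grip_force: 35.0
```

```bash
python3 -c "
from h import *
rk()"
```

```text
t 7.8 d 10.8 lat -0.2 h 82.6 Fx -0.5 Fy -0.5 Fz -3.3 M [-0.03  0.02  0.04] rot [3.142 0.    2.933] gf 34.99374568462372
```

>>> arm_command --plan '[[[0.7,0,0,0,0,0,1],[1.4,0,0,0,0,0,1],[2.1,0,0,0,0,0,1],[3,0,0,0,0,0,1],[3,0,0,0,0,0,1]]]'

```text
time_s: 8.3
ee_pos: [0.4943, 0.2129, 0.1338]
eef_rot: [3.142, 0.0, 2.933]
force: [0.3, 0.1, -2.6]
grip_width: 0.0118
grip_force: 35.0
```

```bash
python3 -c "
from h import *
rk()"
```

```text
t 8.3 d 7.8 lat -0.2 h 82.6 Fx 0.3 Fy 0.1 Fz -2.6 M [-0.05  0.01 -0.06] rot [3.142 0.    2.933] gf 34.99369025230408
```

Tabs appear to be entering freely. Continuing; latch contact (3–4 N) is expected next.

>>> arm_command --plan '[[[0.7,0,0,0,0,0,1],[1.4,0,0,0,0,0,1],[2.1,0,0,0,0,0,1],[3,0,0,0,0,0,1],[3,0,0,0,0,0,1]]]'

```text
time_s: 8.8
ee_pos: [0.4915, 0.2135, 0.1338]
eef_rot: [3.142, 0.0, 2.933]
force: [2.4, -0.7, -4.4]
grip_width: 0.0117
grip_force: 35.0
```

```bash
python3 -c "
from h import *
rk()"
```

```text
t 8.8 d 4.9 lat -0.2 h 82.6 Fx 2.5 Fy -0.2 Fz -4.4 M [-0.13 -0.64  0.02] rot [3.142 0.    2.933] gf 34.99413728713989
```

>>> arm_command --plan '[[[0.7,0,0,0,0,0,1],[1.4,0,0,0,0,0,1],[2.1,0,0,0,0,0,1],[2.8,0,0,0,0,0,1],[2.8,0,0,0,0,0,1]]]'

```text
time_s: 9.3
ee_pos: [0.4887, 0.2142, 0.1338]
eef_rot: [3.142, 0.0, 2.933]
force: [3.5, -0.6, -3.8]
grip_width: 0.0116
grip_force: 35.0
```

```bash
python3 -c "
from h import *
rk()"
```

```text
t 9.3 d 2.0 lat -0.1 h 82.6 Fx 3.5 Fy 0.1 Fz -3.8 M [-0.12 -0.64 -0.01] rot [3.142 0.    2.933] gf 34.994439482688904
```

>>> arm_command --plan '[[[0.5,0,0,0,0,0,1],[1,0,0,0,0,0,1],[1.5,0,0,0,0,0,1],[1.5,0,0,0,0,0,1]]]'

```text
time_s: 9.7
ee_pos: [0.4874, 0.2144, 0.1338]
eef_rot: [3.142, 0.001, 2.933]
force: [5.4, -1.9, -4.5]
grip_width: 0.0121
grip_force: 35.0
```

```bash
python3 -c "
from h import *
rk()"
```

```text
t 9.7 d 0.7 lat -0.2 h 82.6 Fx 5.7 Fy -0.7 Fz -4.5 M [-0.19 -0.99 -0.05] rot [3.142e+00 1.000e-03 2.933e+00] gf 34.995267391204834
```

The back face is just touching. I'll ease off slightly and start down.

>>> arm_command --plan '[[[-0.5,0,0.7,0,0,0,1],[-0.5,0,1.4,0,0,0,1],[-0.5,0,2.1,0,0,0,1],[-0.5,0,2.8,0,0,0,1],[-0.5,0,3.5,0,0,0,1],[-0.5,0,3.5,0,0,0,1]]]'

```text
time_s: 10.3
ee_pos: [0.4877, 0.2143, 0.1301]
eef_rot: [-3.142, -0.0, 2.933]
force: [3.4, -1.7, -1.4]
grip_width: 0.0119
grip_force: 35.0
```

```bash
python3 -c "
from h import *
rk()"
```

```text
t 10.3 d 1.0 lat -0.2 h 78.9 Fx 3.7 Fy -0.9 Fz -1.4 M [-0.11 -0.55 -0.02] rot [-3.142 -0.     2.933] gf 34.99551773071289
```

>>> arm_command --plan '[[[0,0,0.7,0,0,0,1],[0,0,1.4,0,0,0,1],[0,0,2.1,0,0,0,1],[0,0,2.8,0,0,0,1],[0,0,3.5,0,0,0,1],[0,0,3.5,0,0,0,1]]]'

```text
time_s: 10.9
ee_pos: [0.4879, 0.2144, 0.1273]
eef_rot: [3.141, 0.001, 2.933]
force: [2.9, -1.3, 5.4]
grip_width: 0.0118
grip_force: 35.0
```

```bash
python3 -c "
from h import *
rk()"
```

```text
t 10.9 d 1.3 lat -0.1 h 76.1 Fx 3.1 Fy -0.7 Fz 5.4 M [-0.26 -0.09  0.01] rot [3.141e+00 1.000e-03 2.933e+00] gf 34.997679591178894
```

>>> arm_command --plan '[[[0,0,0.7,0,0,0,1],[0,0,1.4,0,0,0,1],[0,0,2.1,0,0,0,1],[0,0,2.8,0,0,0,1],[0,0,3.5,0,0,0,1],[0,0,4,0,0,0,1],[0,0,4,0,0,0,1]]]'

```text
time_s: 11.6
ee_pos: [0.4881, 0.2143, 0.1235]
eef_rot: [3.141, 0.001, 2.933]
force: [4.1, -2.5, 4.0]
grip_width: 0.0116
grip_force: 35.0
```

```bash
python3 -c "
from h import *
rk()"
```

```text
t 11.6 d 1.4 lat -0.1 h 72.3 Fx 4.6 Fy -1.6 Fz 4.0 M [-0.42 -0.58  0.02] rot [3.141e+00 1.000e-03 2.933e+00] gf 35.0010484457016
```

>>> arm_command --plan '[[[0,0,0.6,0,0,0,1],[0,0,1.2,0,0,0,1],[0,0,1.8,0,0,0,1],[0,0,1.8,0,0,0,1]]]'

```text
time_s: 12.0
ee_pos: [0.4881, 0.2144, 0.1218]
eef_rot: [3.141, 0.001, 2.933]
force: [2.5, -2.5, 8.5]
grip_width: 0.0117
grip_force: 35.0
```

```bash
python3 - <<'E'
from h import *
rk()
p,d,i=snap('side'); np.savez('side3.npz',p=p,d=d,c=cloud(d,i))
w=i['world_to_cam']@[.46,.22,.14,1]; u,v=(w[:2]/w[2]*i['fx']+[i['cx'],i['cy']]).astype(int)
cv2.imwrite('pics/r3.png',cv2.resize(p[v-60:v+60,u-70:u+70],None,fx=5,fy=5,interpolation=2))
E
```

```text
t 12.0 d 1.4 lat -0.0 h 70.6 Fx 2.9 Fy -2.0 Fz 8.5 M [-0.53 -0.19  0.06] rot [3.141e+00 1.000e-03 2.933e+00] gf 35.00340163707733
```

View pics/r3.png

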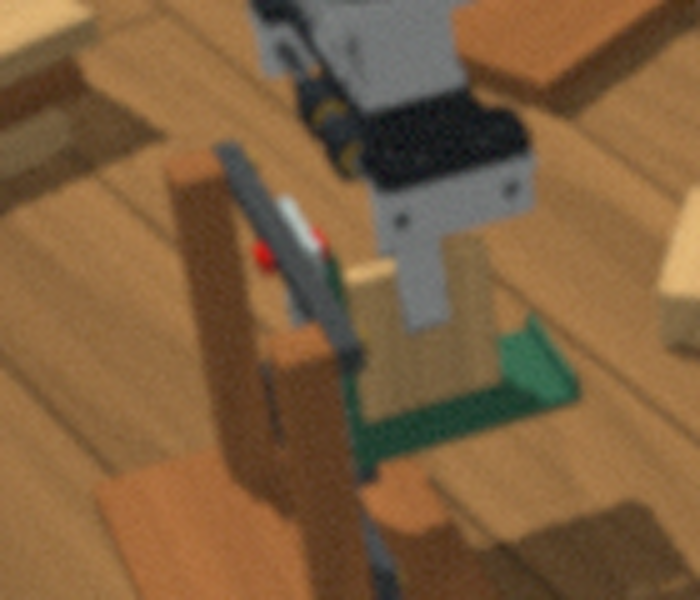

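The bracket sits against the strip, and the red nose shows above the bar top at about (320,240). I'll check the red pixel positions against the free-latch frame.

```bash
python3 - <<'E'
from h import *
for n in ['side0','side2','side3']:
    p=np.load(n+'.npz')['p']; h=cv2.cvtColor(p,cv2.COLOR_BGR2HSV).astype(int)
    m=((h[...,0]<7)|(h[...,0]>172))&(h[...,1]>170)&(h[...,2]>90); m[:150]=0;m[260:]=0;m[:,:180]=0;m[:,250:]=0
    k,l,s,c=cv2.connectedComponentsWithStats(m.astype(np.uint8)); print(n,[(s[j].tolist(),c[j].round(1).tolist()) for j in range(1,k) if s[j,4]>3])
E
```

```text
side0 [([206, 182, 4, 5, 12], [207.2, 183.9])]
side2 [([206, 182, 4, 5, 14], [207.4, 184.1])]
side3 [([206, 181, 4, 6, 15], [207.1, 183.6])]
```

The front nose is at its free (sprung-out) position, so the latch has sprung. I'll ease up with the spring and then release.

>>> arm_command --plan '[[[0,0,-0.5,0,0,0,1],[0,0,-1,0,0,0,1],[0,0,-1.5,0,0,0,1],[0,0,-2,0,0,0,1],[0,0,-2.5,0,0,0,1],[0,0,-2.5,0,0,0,1]]]'

```text
time_s: 12.65
ee_pos: [0.488, 0.2143, 0.1235]
eef_rot: [3.141, 0.001, 2.933]
force: [5.7, -1.8, 1.8]
grip_width: 0.012
grip_force: 35.0
```

```bash
python3 -c "
from h import *
rk()"
```

```text
t 12.65 d 1.3 lat -0.1 h 72.3 Fx 5.9 Fy -0.5 Fz 1.8 M [-0.41 -0.9   0.05] rot [3.141e+00 1.000e-03 2.933e+00] gf 35.00019371509552
```

>>> arm_command --plan '[[[0,0,-0.5,0,0,0,1],[0,0,-1,0,0,0,1],[0,0,-1,0,0,0,1]]]'

```text
time_s: 12.95
ee_pos: [0.4878, 0.2143, 0.1237]
eef_rot: [-3.141, -0.0, 2.933]
force: [7.0, -0.7, -7.1]
grip_width: 0.0122
grip_force: 35.0
```

```bash
python3 -c "
from h import *
rk()"
```

```text
t 12.95 d 1.1 lat -0.2 h 72.5 Fx 7.0 Fy 0.8 Fz -7.1 M [-0.13 -1.6  -0.04] rot [-3.141 -0.     2.933] gf 34.999045729637146
```

Locked: it resists upward at exactly 72.5. I'll take off the load, open, and retreat.

>>> arm_command --plan '[[[0,0,0.6,0,0,0,1],[0,0,0.6,0,0,0,0.7],[0,0,0.6,0,0,0,0.4],[0,0,0.6,0,0,0,0.2],[0,0,0.6,0,0,0,0],[0,0,0.6,0,0,0,0],[0,0,0.6,0,0,0,0]]]' --squeeze 10

```text
time_s: 13.65
ee_pos: [0.4877, 0.2143, 0.1239]
eef_rot: [-3.142, -0.0, 2.933]
force: [0.3, -0.4, -0.8]
grip_width: 0.0464
grip_force: 0.0
```

```bash
python3 -c "
from h import *
rk(); go(488,214,300,2.933)"
```

```text
t 13.65 d 1.0 lat -0.2 h 72.7 Fx 0.3 Fy -0.3 Fz -0.8 M [ 0.03 -0.02 -0.06] rot [-3.142 -0.     2.933] gf 0.0
t 13.65 tcp [487.7 214.3 123.9] [-3.142 -0.     2.933] F [ 0.3 -0.4 -0.8] M [ 0.03 -0.02 -0.06] w 46.4 gf 0.0
shift [  -0.4   -0.3 -176.1] turn [-0. -0. -0.]
```

>>> arm_command --plan '[[[0,0,-10,0,0,0,0],[0,0,-25,0,0,0,0],[0,0,-45,0,0,0,0],[0,0,-70,0,0,0,0],[0,0,-100,0,0,0,0],[0,0,-130,0,0,0,0],[0,0,-160,0,0,0,0],[0,0,-180,0,0,0,0],[0,0,-180,0,0,0,0],[0,0,-180,0,0,0,0]]]'

```text
time_s: 14.65
ee_pos: [0.4876, 0.2143, 0.3036]
eef_rot: [-3.142, -0.0, 2.933]
force: [0.7, 0.1, -0.2]
grip_width: 0.047
grip_force: 0.0
```

```bash
python3 - <<'E'
from h import *
rk()
p,d,i=snap('side'); c=cloud(d,i)
a=-.208; X=np.array([np.cos(a),np.sin(a)]); Y=np.array([-X[1],X[0]]); q=c[...,:2]*1000-[442.7,224.0]; qx,qy=q@X,q@Y; z=c[...,2]*1000
h=cv2.cvtColor(p,cv2.COLOR_BGR2HSV).astype(int)
g=(h[...,0]>45)&(h[...,0]<95)&(h[...,1]>60)&(abs(qy)<60)&(qx>-10)&(qx<150)&(z>50)&(z<200)
print('plate z',np.median(z[g&(qx>30)&(qx<90)]),'bar top',np.percentile(z[g&(qx<15)],98))
w=i['world_to_cam']@[.46,.22,.14,1]; u,v=(w[:2]/w[2]*i['fx']+[i['cx'],i['cy']]).astype(int)
cv2.imwrite('pics/r4.png',cv2.resize(p[v-60:v+60,u-70:u+70],None,fx=5,fy=5,interpolation=2))
E
```

```text
t 14.65 d 0.9 lat -0.2 h 252.4 Fx 0.6 Fy 0.2 Fz -0.2 M [-0.01 -0.01 -0.04] rot [-3.142 -0.     2.933] gf 0.0
plate z 77.24790492115075 bar top 171.5572143227159
```

View pics/r4.png

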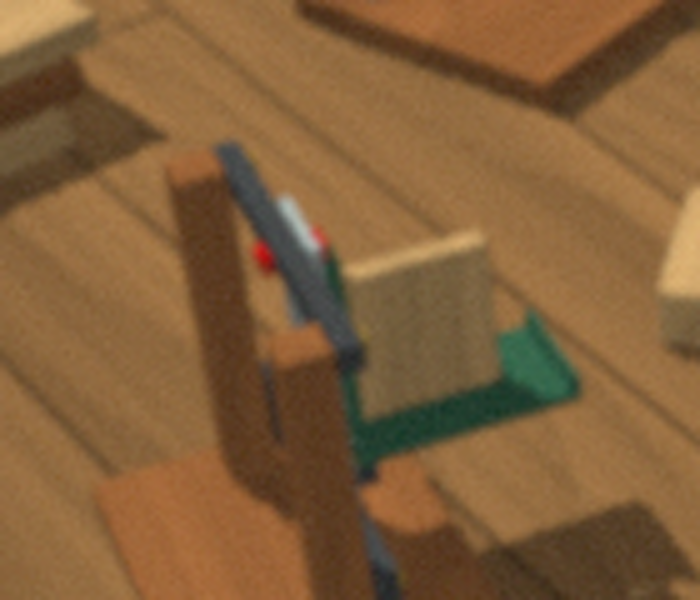

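The bracket hangs on its own. The plate top is at 77–78 mm (78.5 expected), the bar top at about 172, and the red latch nose is out above it at (318,238). Handing in.

```bash
python3 -c "
from h import *
print(ctrl.hand_in())"
```

```text
the job is handed in; nothing more can be done
None
```

The green bracket is hung on the upright with both tabs in the slots; the red latch is out over its top, the gripper is clear, and the job was handed in at about 15 s.

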